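# Pack a three-piece gift set into its tray

## Robot

A 6-joint arm with a two-finger parallel gripper is mounted at the origin on a cart in front of the work surface, level with it; the furniture and walls round the work are solid. World frame = base frame: x ahead of the robot, y to its left, z up, the work surface at z = 0. Lengths are in m, angles in rad, forces in N, time in s.
With the tool pointing down it reaches from about 0.3 to 0.95 m from the base axis. Payload 3.1 kg.
Tool frame: the origin (TCP) lies at the centre of the arm's flange, where the gripper is bolted on; the fingertips stand 173 mm ahead of it and the grasp point (between the pads) lies 155 mm ahead of it (bot.hold_point_z is the distance from the TCP to the grasp point, in m); y points along the fingers, x is the direction in which the jaws open and shut, and the axes are right-handed (so a half turn about y gives the same grasp; the last joint's range is limited). The gripper opens to 85 mm and grips with 20 to 120 N. Pads are 22 mm wide; open, the fingers measure 114 mm over their backs; the gripper's body (76 mm by 85 mm) begins 54 mm behind the grasp point. The pads swing forward as they close: fully open they stand 13 mm farther back than shut.
Start: joints at [-1.337, 0.308, 1.634, -0, 1.2, -0.07], TCP at [0.187, -0.596, 0.405] pointing down, gripper open.
Joint ranges: [-3.06, 3.06], [-0.79, 1.96], [0.05, 2.63], [-1.19, 4.34], [0.05, 2.64], [-2.94, 2.94]. Speed limits (rad/s): [2.79, 2.79, 3.14, 3.14, 3.14, 3.14].

## Interface

Orientations are given as a rotation vector (axis times angle).
In Python, from station import bot gives the robot as it stands. Calls block until the motion is done:
- bot.goto(position, orientation): joint-space move of the TCP to a pose.
- bot.servo_line(position, frame=None, feed=0.15): straight line of the TCP; frame=None keeps the orientation; feed is the mean speed in m/s.
- bot.move_joints(angles): joint-space move.
- bot.let_go() and bot.grasp(grip_force=None): open the fingers fully, or close them until they stop; grip_force is the grip in N (None keeps the last).
- bot.dwell(seconds).
- bot.inverse_kinematics(position, orientation): joint angles nearest the present ones, or None.
- bot.get_state(): the state.
- bot.get_image(name): name is "scene" or "top" or "wrist"; returns (picture, depth): 384x512x3 uint8, red, green, blue; 384x512 float32, m along the optical axis (not along the pixel's ray), 0 where there is no reading.
- bot.camera_model(name): a dict with "intrinsics" (3x3 intrinsics, pixels), "view" (4x4, takes a point from world to camera coordinates). Camera axes: x right, y down, z forward; pixel columns grow to the right and rows downward; lengths in m; the calibration is good to about 2 mm. A picture is of the moment at which its call begins: read the wrist's pose just before it. camera_model takes no time and is no camera call; for the wrist camera it gives the pose at the moment of the call.
A pose or a line that the arm cannot do raises bot.Unreachable and nothing moves.
- bot.close_job(): hands the job in, once; it reports no verdict.
The state is a dict: "clock": time; "joint_positions": joint angles; "qvel": joint speeds; "tau": joint torques, N m; "ee_pos": TCP position; "ee_rot": TCP orientation; "wrist_force": force on the tool from outside, world axes, zero at the start; "wrist_torque": the same for the moment, N m; "grip_width": finger opening in m.
Only numpy, scipy, OpenCV 4.12 (cv2) and the standard library are available. Lean on these libraries where they do the work, as an engineer would, in place of code of your own. Each camera call takes 0.05 s, during which the arm holds its last target.

## Task

Pack the gift set from the things standing in the open in front of the table lamp and to its right, not from the stock behind the lamp: put the wrapped soap bar, the clear glass perfume flacon and the dropper bottle (the one with the rubber bulb on top) into the shallow wooden tray, each sitting fully down in the insert whose pocket is cut to its shape, with both bottles upright. The black carton, the small bottle with the screw cap and the nail varnish do not belong to the set: leave them standing where they are.

Things in the scene. Friction and masses are not known exactly. Their poses are not given: they have to be found in the camera images.
- gift_tray: Dark wooden tray fixed to the table, 90 mm (x) by 320 mm (y), walls 14 mm high, 4 mm thick; three cardboard inserts side by side along y, 104 mm apart, level with the walls. Origin: centre of its underside. Solid furniture nearby: tall lamp stem 0.58 m ahead of the base, 0.40 m left (foot 150 mm wide); 130 mm high picture frame 0.59 m ahead, 0.28 m left; 130 mm high chest 0.70 m ahead.
- bar_insert: Cardboard insert with the large rectangular pocket, for the soap bar. Block 78 x 102 x 10 mm; the pocket measures 67 mm (x) by 92 mm (y), is 7 mm deep and centred; its floor is 3 mm above the origin (7 mm above the table), the insert's top 14 mm above the table. Fixed; its place among the three varies. Origin: centre of its underside, 4 mm above the table; x across the tray, y along it. Grey lining.
- flacon_insert: Cardboard insert with the small rectangular pocket, for the perfume flacon. Block 78 x 102 x 10 mm; the pocket measures 46 mm (x) by 71 mm (y), is 7 mm deep and centred; its floor is 3 mm above the origin (7 mm above the table), the insert's top 14 mm above the table. Fixed; its place among the three varies. Origin: centre of its underside, 4 mm above the table; x across the tray, y along it. Grey lining.
- round_insert: Cardboard insert with the round pocket, for the dropper bottle. Block 78 x 102 x 10 mm; the pocket is 50 mm in diameter, 7 mm deep and centred; its floor is 3 mm above the origin (7 mm above the table), the insert's top 14 mm above the table. Fixed; its place among the three varies. Origin: centre of its underside, 4 mm above the table; x across the tray, y along it. Grey lining.
- soap: (Not the fixed soaps at the far left back.) Soap bar in pale cream paper wrapping, lying flat: 50 mm (its x) by 75 mm (its y), 26 mm high, 105 g. Belongs to the set. Origin: centre of its underside; z up.
- flacon: Flat clear glass perfume flacon with a square clear stopper, standing: 29 mm (its x) by 53 mm (its y), the body 79 mm high, the 24 mm stopper reaching 103 mm, 200 g. Belongs to the set. Origin: centre of its underside; z up.
- dropper: (Not the fixed bottle at the far left back, behind the lamp.) Dark amber round dropper bottle, standing: body 34 mm in diameter and 70 mm high, above it a narrow neck and black rubber bulb (22 mm wide) up to 104 mm; 60 g. Belongs to the set. Origin: centre of its underside; z up.
- carton: Black closed carton, 50 mm (its x) by 62 mm (its y), 40 mm high: shorter and higher than the soap. Does not belong to the set. Origin: centre of its underside; z up.
- capped_bottle: Reddish round bottle with a plain flat-topped black screw cap, 32 mm in diameter, 90 mm high: lower than the dropper bottle and without a bulb. Does not belong to the set. Origin: centre of its underside; z up.
- varnish: Small square nail varnish bottle, 31 mm square and 46 mm high, with a slender 17 mm cap reaching 79 mm. Does not belong to the set. Origin: centre of its underside; z up.
Not all that is in view belongs to the job. What is shaped like the dropper but pink is not meant.

How it is judged:
By the outcome, as a careful person would: the job done as asked, in the order asked, and still so for the second after the job is handed in, with the robot touching nothing.
It also fails if it takes over 88 s, if anything falls off the work surface, if the arm or the gripper's body presses on something with over 40 N, if the wrist force passes 120 N, or if a joint passes its speed limit or range.

## Working session

There is one attempt and no reset: what is moved stays moved. The work goes in short steps, each a Python script; the robot and the scene stay as the last script left them, time stands still between calls to the robot, and variables do not carry over. Pictures are saved under pics/ and viewed, and the job is handed in when it is done.

```bash
ls; mkdir -p pics
python3 - <<'E'
from station import bot
import cv2,numpy as np
for n in ["scene","top","wrist"]:
    p,d=bot.get_image(n); np.savez(f"pics/{n}0.npz",p=p,d=d)
    cv2.imwrite(f"pics/{n}0.png",cv2.resize(p[:,:,::-1],(800,600),interpolation=cv2.INTER_CUBIC))
    m=bot.camera_model(n); print(n,m["intrinsics"].round(1).tolist() if hasattr(m["intrinsics"],'round') else m, np.round(np.array(m["view"]),3).tolist())
s=bot.get_state();print(s["clock"],s["ee_rot"],s["grip_width"],bot.hold_point_z)
E
```

```text
pics
scene [[422.9, 0.0, 258.1], [0.0, 422.9, 195.3], [0.0, 0.0, 1.0]] [[0.645, -0.764, -0.005, -0.298], [-0.321, -0.265, -0.909, 0.195], [0.694, 0.588, -0.416, 0.563], [0.0, 0.0, 0.0, 1.0]]
top [[365.1, 0.0, 250.5], [0.0, 365.1, 190.6], [0.0, 0.0, 1.0]] [[0.016, -1.0, -0.01, 0.026], [-0.998, -0.015, -0.068, 0.519], [0.068, 0.011, -0.998, 0.856], [0.0, 0.0, 0.0, 1.0]]
wrist [[279.2, 0.0, 251.8], [0.0, 279.2, 191.6], [0.0, 0.0, 1.0]] [[0.3, -0.954, -0.002, -0.623], [-0.918, -0.289, 0.272, -0.035], [-0.26, -0.08, -0.962, 0.38], [0.0, 0.0, 0.0, 1.0]]
0.15 [-1.33651874  0.98350803 -0.98120868] 0.08554221873800429 0.1547
```

View pics/scene0.png

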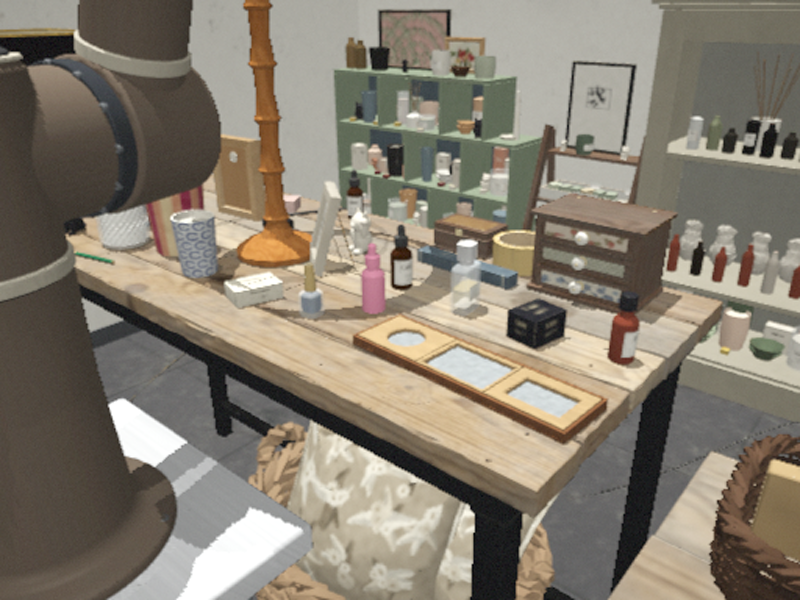

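View pics/top0.png

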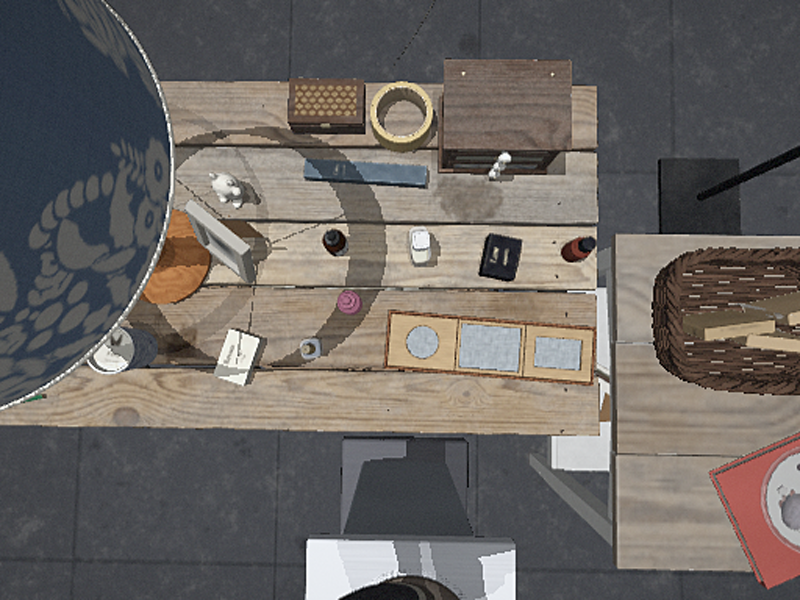

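View pics/wrist0.png

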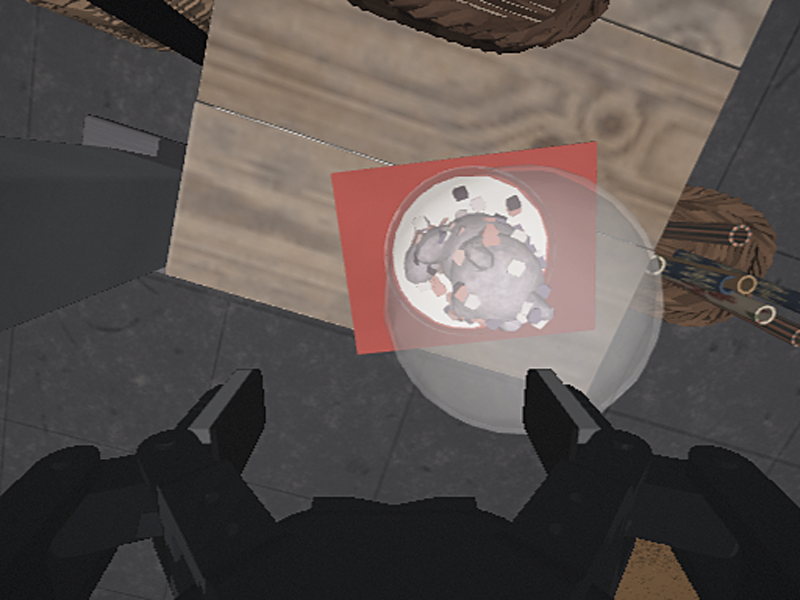

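The scene shows (800x600 px) the soap at (254,288), varnish (311,295), pink decoy (373,280), dropper (401,262), flacon (466,280), carton (537,322) and capped bottle (625,330). The tray runs round, bar, flacon from left to right. In the top view these are the soap at (241,357), dropper (335,240), flacon (421,245) and tray (490,347).

```bash
cat > h.py <<'E'
import cv2,numpy as np
from station import bot
def ray(n,uv,z,cm=None):
    m=cm or bot.camera_model(n);K=np.array(m["intrinsics"]);V=np.array(m["view"])
    R,t=V[:3,:3],V[:3,3];c=-R.T@t
    uv=np.atleast_2d(uv).astype(float)
    d=(R.T@np.linalg.inv(K)@np.c_[uv,np.ones(len(uv))].T).T
    return c+d*((z-c[2])/d[:,2])[:,None]
def big(mask,roi):
    m=np.zeros(mask.shape,np.uint8);x0,y0,x1,y1=roi;m[y0:y1,x0:x1]=mask[y0:y1,x0:x1]>0
    m=cv2.morphologyEx(m,cv2.MORPH_CLOSE,np.ones((3,3)))
    cs,_=cv2.findContours(m,cv2.RETR_EXTERNAL,cv2.CHAIN_APPROX_NONE)
    return max(cs,key=cv2.contourArea)[:,0,:]
def rect(n,c,z,cm=None):
    P=ray(n,c,z,cm)[:,:2]
    (x,y),(w,h),a=cv2.minAreaRect((P*1000).astype(np.float32))
    return np.round([x/1000,y/1000,w,h,a],4)
def down(yaw):  # tool z down, tool x (jaw axis) at world angle yaw
    from scipy.spatial.transform import Rotation as Ro
    c,s=np.cos(yaw),np.sin(yaw)
    return Ro.from_matrix(np.array([[c,s,0],[s,-c,0],[0,0,-1.]])).as_rotvec()
E
python3 - <<'E'
from h import *
p=np.load("pics/top0.npz")["p"];d=np.load("pics/top0.npz")["d"]
hsv=cv2.cvtColor(p,cv2.COLOR_RGB2HSV)
S,Vv=hsv[...,1],hsv[...,2]
grey=(S<45)&(Vv>110)
for nm,roi in dict(a=(255,203,286,234),b=(291,200,337,242),c=(338,210,376,242)).items():
    print(nm,rect("top",big(grey,roi),.009))
soap=(S<60)&(Vv>150)
print("soap",rect("top",big(soap,(134,205,175,250)),.026))
x=cv2.resize(p[130:250,130:390,::-1],None,fx=3,fy=3,interpolation=cv2.INTER_CUBIC)
cv2.imwrite("pics/crop1.png",x)
# heights for points
m=bot.camera_model("top");K=m["intrinsics"];V=m["view"]
u,v=np.meshgrid(np.arange(512),np.arange(384))
X=np.stack([(u-K[0][2])/K[0][0]*d,(v-K[1][2])/K[1][1]*d,d],-1)
R=np.array(V)[:3,:3];t=np.array(V)[:3,3]
W=(X-t)@R
for nm,(u0,v0,u1,v1) in dict(soap=(134,205,175,250),var=(190,212,208,232),drop=(203,142,225,167),flac=(258,142,280,172),pink=(214,183,234,204),carton=(302,145,338,183),cap=(355,145,385,172)).items():
    w=W[v0:v1,u0:u1].reshape(-1,3);w=w[(w[:,2]>.012)&(w[:,2]<.2)]
    if len(w):print(nm,len(w),w.min(0).round(3),w.max(0).round(3), [w[w[:,2]>w[:,2].max()-.008].mean(0).round(4)])
E
```

```text
a [ 4.52800e-01 -1.41000e-02  4.55439e+01  4.80782e+01  8.86900e-01]
b [ 0.4455 -0.1172 90.8197 66.8472 85.9476]
c [ 0.4388 -0.2214 69.0016 46.0285 86.1244]
soap [  0.4286   0.2602 104.3151  94.888    1.7117]
soap 711 [0.384 0.233 0.013] [0.468 0.302 0.03 ] [array([0.4259, 0.2673, 0.0251])]
var 171 [0.426 0.139 0.012] [0.456 0.17  0.08 ] [array([0.4414, 0.1541, 0.0769])]
drop 212 [0.584 0.103 0.014] [0.615 0.137 0.103] [array([0.6005, 0.1203, 0.1   ])]
flac 325 [ 0.569 -0.022  0.012] [0.623 0.01  0.105] [array([ 0.5954, -0.0062,  0.102 ])]
pink 191 [0.493 0.08  0.016] [0.526 0.112 0.102] [array([0.5097, 0.0968, 0.0992])]
carton 623 [ 0.549 -0.159  0.012] [ 0.618 -0.1    0.043] [array([ 0.5832, -0.13  ,  0.0388])]
cap 251 [ 0.581 -0.258  0.013] [ 0.612 -0.228  0.091] [array([ 0.5961, -0.244 ,  0.0885])]
```

View pics/crop1.png

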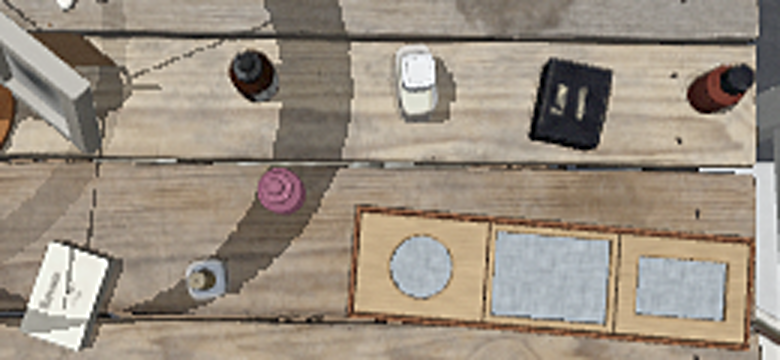

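Run:
```python
from h import *
Z=np.load("pics/top0.npz");d=Z["d"];p=Z["p"]
m=bot.camera_model("top");K=m["intrinsics"];V=np.array(m["view"])
u,v=np.meshgrid(np.arange(512),np.arange(384))
X=np.stack([(u-K[0][2])/K[0][0]*d,(v-K[1][2])/K[1][1]*d,d],-1)
W=(X-V[:3,3])@V[:3,:3]
def mr(nm,box,lo,hi):
    u0,v0,u1,v1=box
    w=W[v0:v1,u0:u1].reshape(-1,3);w=w[(w[:,2]>lo)&(w[:,2]<hi)]
    r=cv2.minAreaRect((w[:,:2]*1000).astype(np.float32));print(nm,len(w),np.round(r[0],1),np.round(r[1],1),round(r[2],1),w[:,2].mean().round(4))
mr("soap",(134,205,175,250),.02,.03)
mr("flac all",(258,142,280,172),.03,.11)
mr("flac sh",(258,142,280,172),.068,.085)
mr("flac st",(258,142,280,172),.097,.107)
mr("drop bulb",(203,142,225,167),.09,.107)
mr("drop body",(203,142,225,167),.03,.072)
# shade
w=W[0:260,0:112].reshape(-1,3);s=w[w[:,2]>.3]
print("shade",s.min(0).round(3),s.max(0).round(3))
w=W[120:185,115:170].reshape(-1,3);f=w[(w[:,2]>.03)&(w[:,2]<.2)];print("frame",f.min(0).round(3),f.max(0).round(3))
dd=np.linalg.norm(f[:,:2]-[.6,.12],axis=1);print("nearest frame to dropper",dd.min(),f[dd.argmin()])
ws=np.load("pics/wrist0.npz");D=ws["d"]
cm=bot.camera_model("wrist");K=np.array(cm["intrinsics"]);Vw=np.array(cm["view"])
st=bot.get_state()
for rows in range(232,250,3):
    print(rows,D[rows,145:175:4].round(3),D[rows,335:362:4].round(3))
# lowest finger points world z relative to TCP z
u,v=np.meshgrid(np.arange(512),np.arange(384))
X=np.stack([(u-K[0][2])/K[0][0]*D,(v-K[1][2])/K[1][1]*D,D],-1);Ww=(X-Vw[:3,3])@Vw[:3,:3]
a=Ww[225:300,120:390].reshape(-1,3);a=a[(D[225:300,120:390].ravel()<.2)&(D[225:300,120:390].ravel()>0)]
print("tip below TCP",st["ee_pos"][2]-np.percentile(a[:,2],[0,.5,1,5]))
```

```text
soap 681 [425.8 267.7] [50.6 75.2] 72.5 0.025
flac all 307 [595.6  -5.8] [53.2 28.8] 10.3 0.0808
flac sh 96 [595.7  -6.5] [49.7 27.6] 6.0 0.0703
flac st 121 [595.8  -6.2] [24.9 24.6] 9.5 0.102
drop bulb 25 [600.3 119.9] [10.4 10.4] 6.6 0.0992
drop body 112 [598.2 119. ] [29.  33.6] 20.1 0.0558
shade [0.403 0.024 0.451] [0.724 0.32  0.89 ]
frame [0.544 0.225 0.03 ] [0.684 0.357 0.135]
nearest frame to dropper 0.10743704181806239 [0.57855295 0.2252746  0.13277716]
232 [1.326 0.    1.328 1.325 1.329 1.324 1.324 1.323] [0.216 0.216 0.216 0.214 0.216 0.214 0.215]
235 [1.326 1.332 1.325 1.325 1.331 1.329 1.333 1.331] [0.217 0.217 0.216 0.216 0.216 0.215 0.217]
238 [1.332 0.134 0.134 0.133 0.135 0.138 1.336 1.327] [0.218 0.137 0.135 0.133 0.133 0.217 0.218]
241 [1.338 0.131 0.131 0.13  0.133 0.138 1.342 1.336] [0.218 0.137 0.131 0.131 0.131 0.131 0.218]
244 [0.128 0.129 0.128 0.128 0.132 0.138 1.345 1.346] [0.22  0.136 0.129 0.127 0.129 0.128 0.128]
247 [0.125 0.126 0.124 0.126 0.131 0.138 1.347 1.343] [0.222 0.137 0.131 0.124 0.125 0.125 0.124]
tip below TCP [0.16018916 0.15849585 0.15784166 0.15426537]
```

Run:
```python
from h import *
Z=np.load("pics/top0.npz");d=Z["d"]
m=bot.camera_model("top");K=m["intrinsics"];V=np.array(m["view"])
u,v=np.meshgrid(np.arange(512),np.arange(384))
X=np.stack([(u-K[0][2])/K[0][0]*d,(v-K[1][2])/K[1][1]*d,d],-1)
W=(X-V[:3,3])@V[:3,:3]
s=W[0:260,0:112][d[0:260,0:112]>.05]
for lo in np.arange(.3,.85,.05):
    q=s[(s[:,2]>lo)&(s[:,2]<lo+.05)]
    if len(q):
        r=np.linalg.norm(q[:,:2]-[.58,.40],axis=1);print(lo.round(2),len(q),q.min(0).round(3),q.max(0).round(3),r.min().round(3),r.max().round(3))
# IK checks
hz=bot.hold_point_z
for nm,xy,z in [("soap",(.4258,.2677),.16),("flac",(.5956,-.0062),.215),("drop",(.5995,.1195),.215)]:
  for y in np.arange(-180,180,30):
    for h in (0,.15):
      q=bot.inverse_kinematics([*xy,z+h],down(np.radians(y)))
      if h==0:print(nm,y,None if q is None else np.round(q,2),end=" ")
      else:print(q is not None)
```

```text
0.45 4850 [0.403 0.199 0.451] [0.724 0.32  0.5  ] 0.193 0.202
0.5 5780 [0.418 0.2   0.5  ] [0.693 0.293 0.55 ] 0.195 0.2
0.55 6898 [0.443 0.199 0.55 ] [0.665 0.259 0.6  ] 0.196 0.201
0.6 5718 [0.481 0.199 0.6  ] [0.635 0.228 0.65 ] 0.197 0.201
soap -180 [0.18 0.73 2.11 1.75 1.52 1.87] True
soap -150 [0.2  0.78 1.95 1.27 1.7  1.96] True
soap -120 [0.27 0.84 1.8  0.86 1.92 1.95] True
soap -90 [0.37 0.88 1.68 0.43 2.1  1.8 ] True
soap -60 [ 0.49  0.9   1.64 -0.05  2.17  1.54] True
soap -30 [ 0.6   0.89  1.67 -0.52  2.09  1.29] True
soap 0 [ 0.69  0.84  1.78 -0.94  1.9   1.16] True
soap 30 None False
soap 60 None False
soap 90 [0.65 0.7  2.23 3.8  1.4  1.44] True
soap 120 [0.45 0.69 2.29 3.07 1.41 1.58] True
soap 150 [0.27 0.7  2.24 2.35 1.43 1.71] True
flac -180 [-0.32  0.76  1.75  1.31  1.76  2.17] True
flac -150 [-0.26  0.84  1.58  0.93  2.05  2.13] True
flac -120 [-0.17  0.9   1.46  0.48  2.29  1.9 ] True
flac -90 [-0.07  0.92  1.41 -0.1   2.37  1.5 ] True
flac -60 [ 0.03  0.9   1.46 -0.65  2.24  1.13] True
flac -30 [ 0.11  0.84  1.59 -1.06  1.97  0.96] True
flac 0 None False
flac 30 None False
flac 60 [0.05 0.62 2.08 3.76 1.2  1.32] True
flac 90 [-0.11  0.6   2.13  3.02  1.16  1.62] True
flac 120 [-0.26  0.62  2.07  2.31  1.26  1.9 ] True
flac 150 [-0.33  0.68  1.93  1.74  1.47  2.09] True
drop -180 [-0.11  0.75  1.79  1.48  1.64  2.18] True
drop -150 [-0.07  0.83  1.6   1.09  1.94  2.19] True
drop -120 [0.01 0.9  1.45 0.69 2.23 2.04] True
drop -90 [0.1  0.94 1.37 0.15 2.39 1.68] True
drop -60 [ 0.2   0.93  1.39 -0.46  2.34  1.24] True
drop -30 [ 0.29  0.89  1.49 -0.92  2.1   0.98] True
drop 0 None False
drop 30 None False
drop 60 [0.3  0.66 1.99 4.03 1.24 1.2 ] True
drop 90 [0.16 0.62 2.09 3.32 1.14 1.49] True
drop 120 [0.01 0.62 2.07 2.58 1.19 1.8 ] True
drop 150 [-0.09  0.67  1.96  1.95  1.36  2.04] True
```

```bash
python3 - <<'E'
import re
t=open('h.py').read()
t=t.replace("[[c,s,0],[s,-c,0],[0,0,-1.]]","[[c,0,-s],[s,0,c],[0,-1.,0]]").replace("tool z down","fingers = tool y, down")
open('h.py','w').write(t)
E
python3 - <<'E'
from h import *
from scipy.spatial.transform import Rotation as Ro
st=bot.get_state();M=Ro.from_rotvec(st["ee_rot"]).as_matrix();print(M.round(3))
for nm,xy,z in [("soap",(.4258,.2677),.19),("flac",(.5956,-.0062),.215),("drop",(.5995,.1195),.215),("Prnd",(.4528,-.0141),.225),("Pbar",(.4455,-.1172),.19),("Pfl",(.4388,-.2214),.225)]:
  for y in np.arange(-180,180,30):
    a=bot.inverse_kinematics([*xy,z],down(np.radians(y)));b=bot.inverse_kinematics([*xy,z+.13],down(np.radians(y)))
    print(nm,y,None if a is None else np.round(a,2),b is not None)
E
```

```text
[[ 0.299 -0.     0.954]
 [-0.954  0.002  0.299]
 [-0.002 -1.     0.   ]]
soap -180 [ 0.47  0.4   2.04 -0.    0.71 -2.67] True
soap -150 None False
soap -120 [ 0.47  0.4   2.04 -0.    0.71  2.57] True
soap -90 [ 0.47  0.4   2.04 -0.    0.71  2.05] True
soap -60 [ 0.47  0.4   2.04 -0.    0.71  1.52] True
soap -30 [ 0.47  0.4   2.04 -0.    0.71  1.  ] True
soap 0 [0.47 0.4  2.04 0.   0.71 0.47] True
soap 30 [ 0.47  0.4   2.04 -0.    0.71 -0.05] True
soap 60 [ 0.47  0.4   2.04 -0.    0.71 -0.57] True
soap 90 [ 0.47  0.4   2.04  0.    0.71 -1.1 ] True
soap 120 [ 0.47  0.4   2.04 -0.    0.71 -1.62] True
soap 150 [ 0.47  0.4   2.04  0.    0.71 -2.14] True
flac -180 None False
flac -150 [-0.08  0.49  1.81  0.    0.84  2.53] True
flac -120 [-0.08  0.49  1.81 -0.    0.84  2.01] True
flac -90 [-0.08  0.49  1.81  0.    0.84  1.49] True
flac -60 [-0.08  0.49  1.81 -0.    0.84  0.96] True
flac -30 [-0.08  0.49  1.81 -0.    0.84  0.44] True
flac 0 [-0.08  0.49  1.81  0.    0.84 -0.08] True
flac 30 [-0.08  0.49  1.81 -0.    0.84 -0.61] True
flac 60 [-0.08  0.49  1.81 -0.    0.84 -1.13] True
flac 90 
[... 1782 characters left out ...]
Pbar 90 [-0.35  0.34  2.13 -0.    0.67 -1.92] True
Pbar 120 [-0.35  0.34  2.13 -0.    0.67 -2.45] True
Pbar 150 None False
Pfl -180 [-0.56  0.32  2.06 -0.    0.77  2.59] True
Pfl -150 [-0.56  0.32  2.06  0.    0.77  2.06] True
Pfl -120 [-0.56  0.32  2.06 -0.    0.77  1.54] True
Pfl -90 [-0.56  0.32  2.06  0.    0.77  1.01] True
Pfl -60 [-0.56  0.32  2.06 -0.    0.77  0.49] True
Pfl -30 [-0.56  0.32  2.06 -0.    0.77 -0.03] True
Pfl 0 [-0.56  0.32  2.06  0.    0.77 -0.56] True
Pfl 30 [-0.56  0.32  2.06 -0.    0.77 -1.08] True
Pfl 60 [-0.56  0.32  2.06 -0.    0.77 -1.6 ] True
Pfl 90 [-0.56  0.32  2.06 -0.    0.77 -2.13] True
Pfl 120 [-0.56  0.32  2.06 -0.    0.77 -2.65] True
Pfl 150 None False
```

```bash
cat >> h.py <<'E'
def rep(t=""):
    s=bot.get_state();print(t,round(s["clock"],2),np.round(s["ee_pos"],4),"w",round(s["grip_width"],4),"F",np.round(s["wrist_force"],1))
def snap(n,f,crop=None,k=1.5):
    p,d=bot.get_image(n);np.savez(f"pics/{f}.npz",p=p,d=d)
    if crop: p=p[crop[1]:crop[3],crop[0]:crop[2]]
    cv2.imwrite(f"pics/{f}.png",cv2.resize(p[:,:,::-1],None,fx=k,fy=k,interpolation=cv2.INTER_CUBIC));return p,d
E
python3 - <<'E'
from h import *
J=np.radians(72.5);o=down(J)
bot.goto([.42,-.02,.33],o);rep("via")
bot.goto([.4258,.2677,.26],o);rep("hover")
snap("wrist","w1")
bot.servo_line([.4258,.2677,.177],feed=.1);rep("down")
bot.grasp(40);rep("grasp")
bot.servo_line([.4258,.2677,.29],feed=.15);rep("lift")
snap("wrist","w2");snap("scene","s2")
E
```

```text
via 2.38 [ 0.4204 -0.0205  0.3303] w 0.0853 F [ 0.6 -0.4 -0.3]
hover 3.52 [0.4262 0.267  0.2601] w 0.0857 F [-0.3 -0.9 -0.7]
down 4.55 [0.4262 0.2679 0.1775] w 0.0857 F [ 0.1  0.6 -0.7]
grasp 4.97 [0.4262 0.2679 0.1778] w 0.0489 F [-1.1 -0.1  5.9]
lift 5.88 [0.4252 0.2674 0.289 ] w 0.0491 F [-0.3  0.3 -0.9]
```

View pics/w2.png

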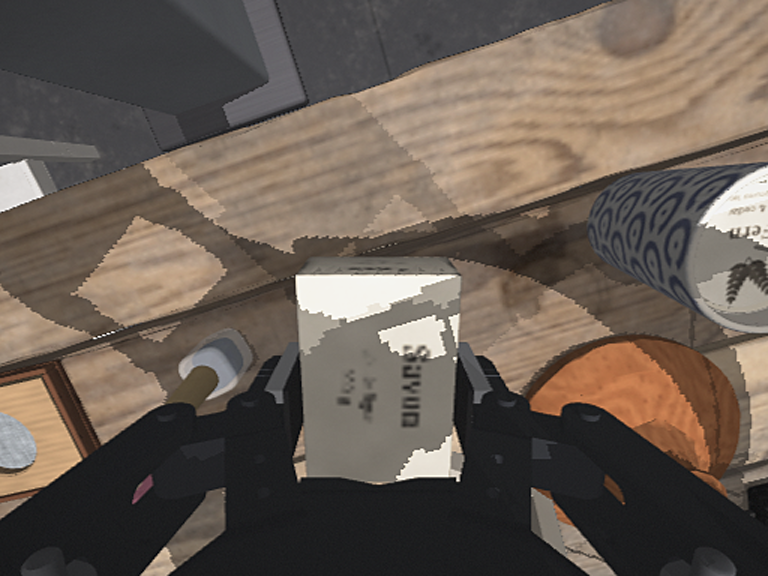

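View pics/s2.png

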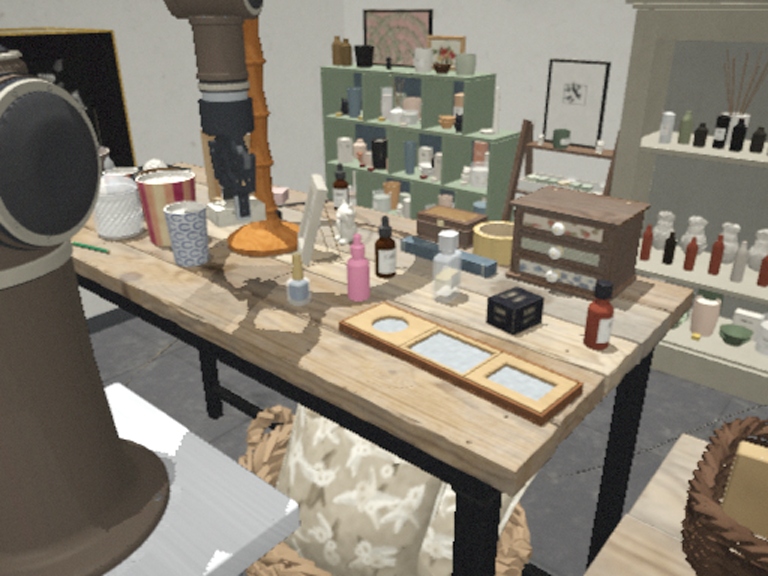

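The wrist view shows the soap held square between the pads at (380,370). The scene view shows the other objects undisturbed.

Run:
```python
from h import *
T=np.radians(-4)
bot.servo_line([.41,.10,.31],feed=.25);rep()
bot.goto([.4455,-.1172,.26],down(T));rep("over")
snap("wrist","w3")
bot.servo_line([.4455,-.1172,.20],feed=.12)
bot.servo_line([.4455,-.1172,.186],feed=.04);rep("low")
bot.let_go();rep("open")
bot.servo_line([.4455,-.1172,.29],feed=.2);rep("up")
bot.goto([.5957,-.0062,.33],down(np.radians(-80.5)));rep("fl hover")
snap("top","t4",(120,120,400,260),2.8);snap("wrist","w4")
```

```text
6.8 [0.4101 0.1002 0.3099] w 0.0493 F [ 0.7  0.1 -1.5]
over 7.7 [ 0.4458 -0.1162  0.2597] w 0.0497 F [-0.   0.3 -1.2]
low 8.9 [ 0.4454 -0.1172  0.1858] w 0.0496 F [-0.4 -1.1 -0.7]
open 9.35 [ 0.4456 -0.1172  0.1862] w 0.0852 F [-0.2 -0.3 -0.1]
up 10.02 [ 0.445  -0.117   0.2895] w 0.0856 F [-0.5  0.4 -0.5]
fl hover 11.44 [ 0.5952 -0.0064  0.3287] w 0.0854 F [-0.3  0.   0.3]
```

View pics/t4.png

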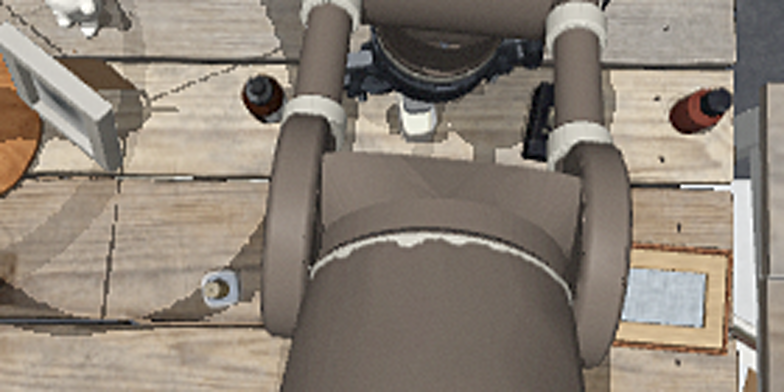

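View pics/w4.png

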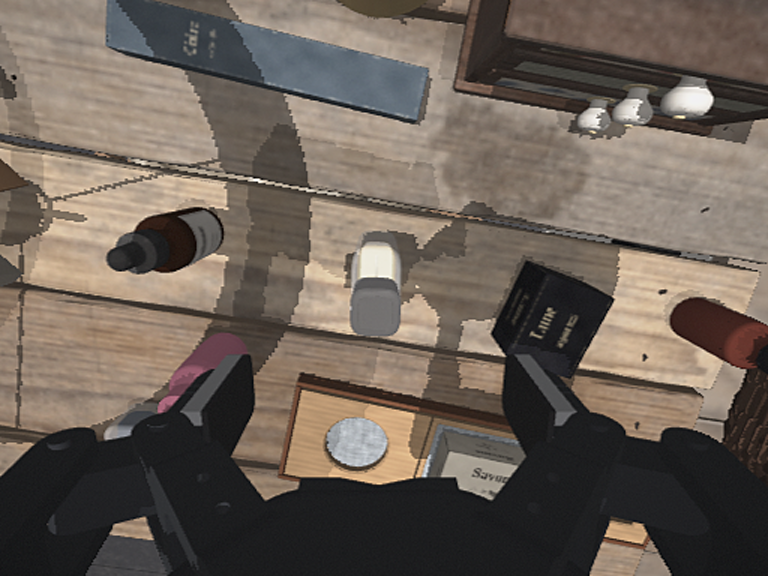

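The wrist view shows the flacon at (378,280), centred between the open jaws, and part of the soap inside its insert at (475,465).

Run:
```python
from h import *
T=np.radians(-4)
bot.servo_line([.5957,-.0062,.26],feed=.15);rep()
bot.servo_line([.5957,-.0062,.214],feed=.08);rep("down")
bot.grasp(40);rep("grasp")
bot.servo_line([.5957,-.0062,.35],feed=.15);rep("lift")
bot.goto([.4388,-.2214,.34],down(T));rep("over")
snap("wrist","w5");snap("scene","s5",(200,150,512,384),2.4)
```

```text
12.16 [ 0.596  -0.0064  0.2603] w 0.0857 F [0.4 0.2 0.7]
down 12.88 [ 0.5958 -0.0062  0.2137] w 0.0858 F [0.4 0.1 0.3]
grasp 13.44 [ 0.5959 -0.006   0.2145] w 0.0279 F [-0.6  0.4  3.2]
lift 14.5 [ 0.595  -0.0062  0.3486] w 0.028 F [-0.   0.  -2.6]
over 16.09 [ 0.439  -0.2212  0.3398] w 0.0281 F [-0.1 -0.8 -2.8]
```

View pics/w5.png

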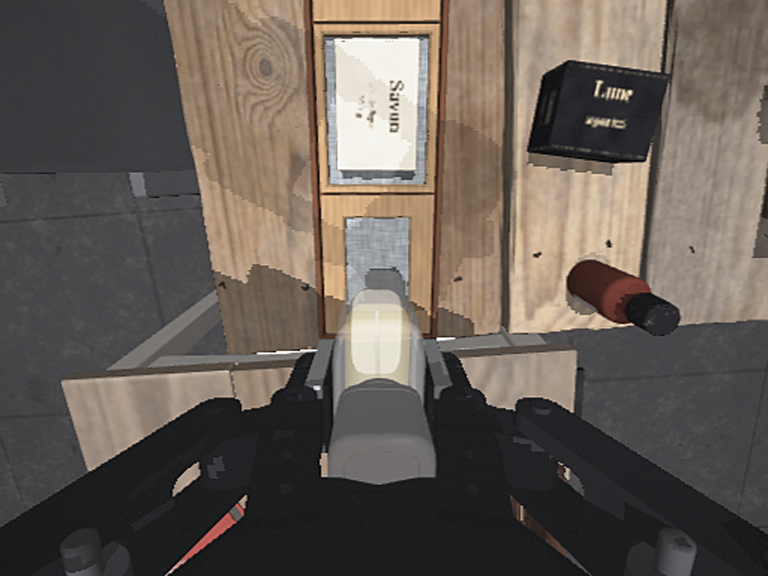

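View pics/s5.png

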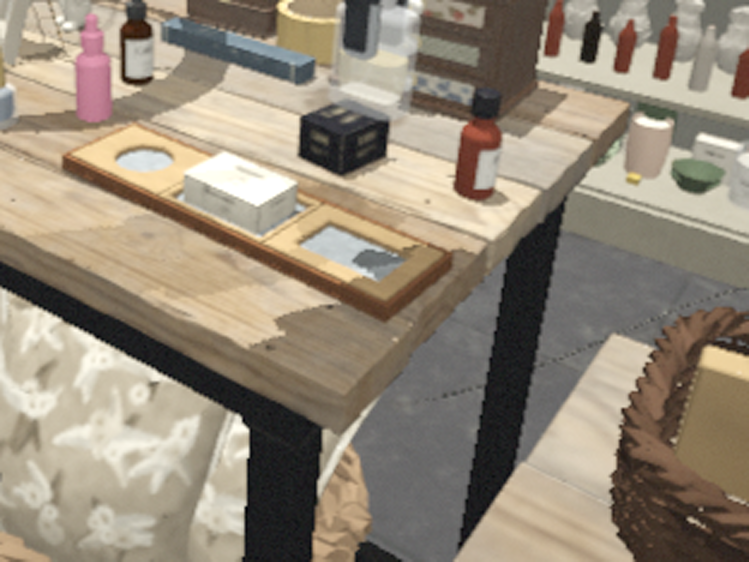

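The soap lies inside its pocket with an even margin (wrist view, 375,105). The flacon hangs upright and in line with its pocket at (380,260).

Run:
```python
from h import *
bot.servo_line([.4388,-.2214,.25],feed=.15);rep()
bot.servo_line([.4388,-.2214,.2225],feed=.04);bot.dwell(.2);rep("low")
bot.let_go();rep("open")
bot.servo_line([.4388,-.2214,.35],feed=.15);rep("up")
snap("wrist","w6")
bot.goto([.5997,.1198,.35],down(np.radians(-30)));rep("dr hover")
snap("wrist","w7");snap("top","t7",(120,120,400,260),2.8)
```

```text
16.94 [ 0.4394 -0.2216  0.2506] w 0.0279 F [ 0.3  0.6 -2.6]
low 17.98 [ 0.439  -0.2215  0.2227] w 0.0283 F [ 0.2 -0.1 -2.9]
open 18.57 [ 0.4388 -0.2214  0.2225] w 0.0854 F [-0.7 -0.1  0.5]
up 19.57 [ 0.4383 -0.2211  0.3491] w 0.0855 F [-0.1 -0.7 -0.1]
dr hover 21.02 [0.5996 0.119  0.3495] w 0.0856 F [ 0.9  0.  -0.7]
```

View pics/w7.png

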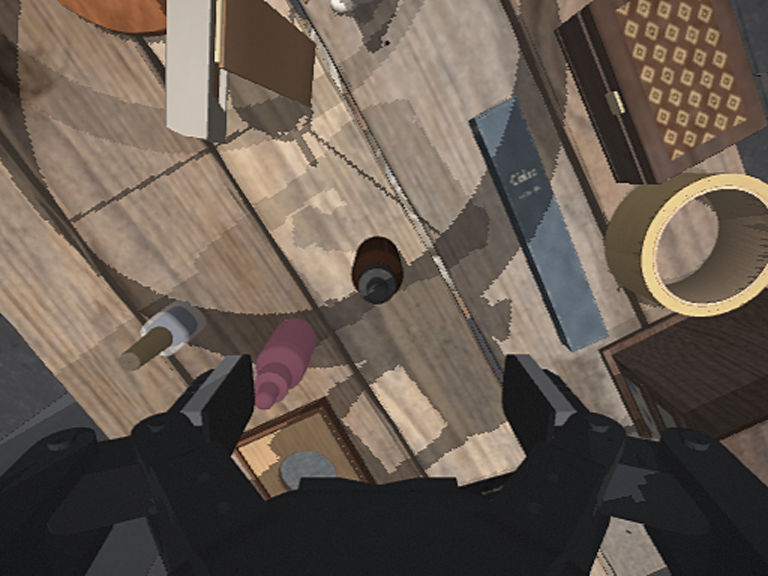

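View pics/t7.png

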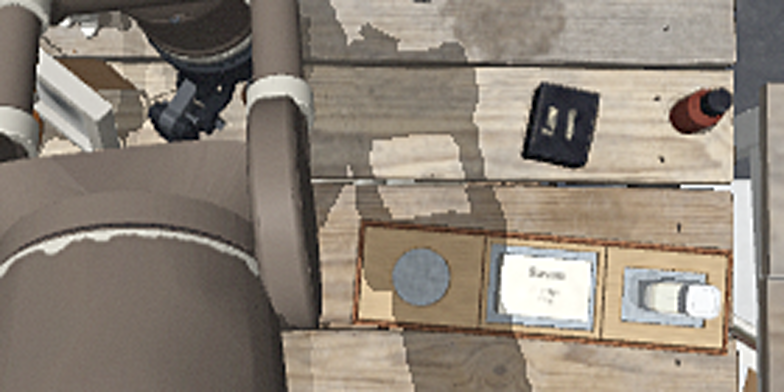

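View pics/w6.png

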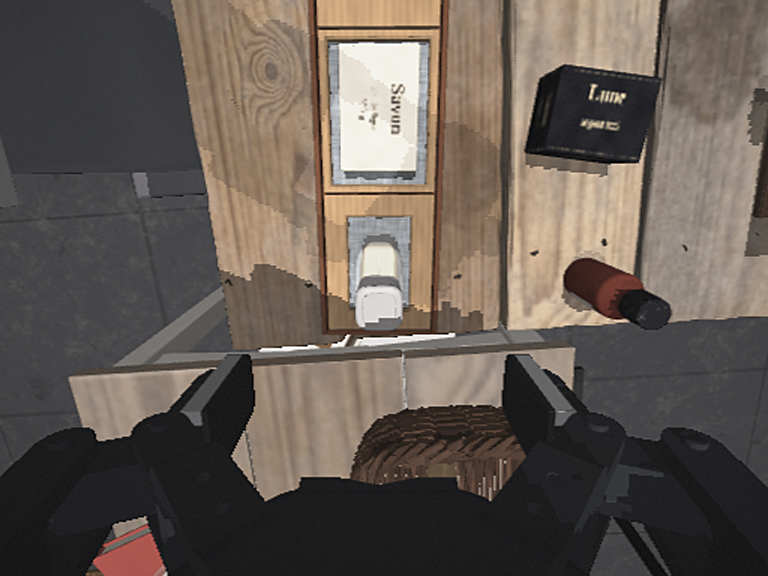

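In the wrist view after release the flacon stands in its pocket at (378,280). The dropper is centred between the jaws at (378,270).

Run:
```python
from h import *
P=[.5995,.1198]
bot.servo_line([*P,.26],feed=.15)
bot.servo_line([*P,.214],feed=.08);rep("down")
bot.grasp(30);rep("grasp")
bot.servo_line([*P,.36],feed=.15);rep("lift")
bot.goto([.4528,-.0141,.35],down(np.radians(-4)));rep("over")
snap("wrist","w8")
```

```text
down 22.6 [0.5996 0.1198 0.2137] w 0.0854 F [-0.8  0.1 -0.5]
grasp 23.12 [0.5997 0.1199 0.2146] w 0.0333 F [-1.1  0.   3.8]
lift 24.25 [0.5989 0.1197 0.3586] w 0.0332 F [-0.1 -0.8 -1. ]
over 25.07 [ 0.4534 -0.014   0.35  ] w 0.0331 F [ 0.9 -0.6  0.1]
```

View pics/w8.png

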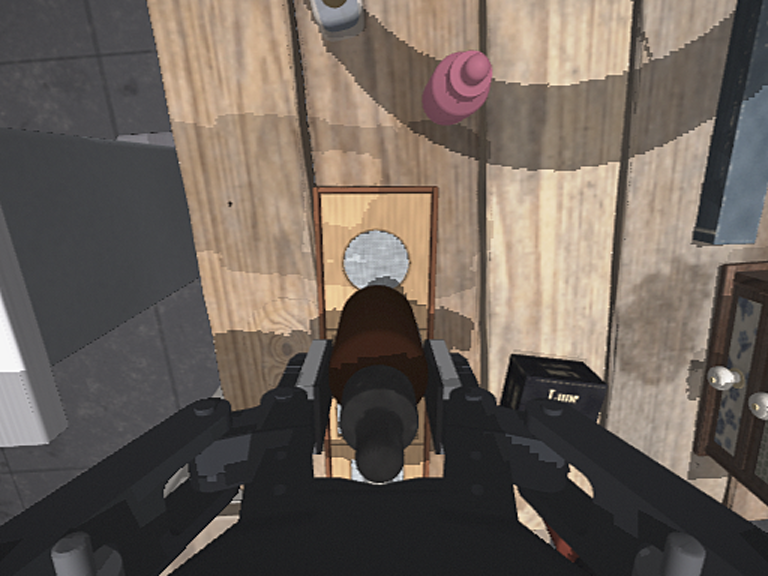

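The dropper hangs upright at (378,360), in line with the round pocket at (376,258). I'll lower it.

Run:
```python
from h import *
P=[.4528,-.0141]
bot.servo_line([*P,.25],feed=.15)
bot.servo_line([*P,.2225],feed=.04);bot.dwell(.2);rep("low")
bot.let_go();rep("open")
bot.servo_line([*P,.36],feed=.15);rep("up")
snap("wrist","w9")
bot.goto([.25,-.5,.405],down(np.radians(-60)));bot.dwell(.5);rep("away")
snap("top","t9",(120,120,400,260),2.8);snap("scene","s9",(130,130,512,384),2)
d=np.load("pics/t9.npz")["d"]
m=bot.camera_model("top");K=m["intrinsics"];V=np.array(m["view"])
u,v=np.meshgrid(np.arange(512),np.arange(384))
X=np.stack([(u-K[0][2])/K[0][0]*d,(v-K[1][2])/K[1][1]*d,d],-1)
W=(X-V[:3,3])@V[:3,:3];w=W[d>.05]
Rt=np.array([[np.cos(-.07),-np.sin(-.07)],[np.sin(-.07),np.cos(-.07)]])
for nm,c in dict(drop=(.4528,-.0141),soap=(.4455,-.1172),flac=(.4388,-.2214)).items():
    q=(w[:,:2]-c)@Rt;s=(np.abs(q[:,0])<.037)&(np.abs(q[:,1])<.05)&(w[:,2]>.02)
    qq=q[s];z=w[s,2];t=z>z.max()-.006
    print(nm,"top z",np.median(z[t]).round(4),z.max().round(4),"top xy",qq[t].mean(0).round(4),"extent",qq.min(0).round(4),qq.max(0).round(4))
for nm,(u0,v0,u1,v1) in dict(var=(190,212,208,232),carton=(302,145,338,183),cap=(355,145,385,172)).items():
    a=W[v0:v1,u0:u1].reshape(-1,3);a=a[(a[:,2]>.012)&(a[:,2]<.2)];print(nm,a[a[:,2]>a[:,2].max()-.008].mean(0).round(4))
```

```text
low 26.97 [ 0.453  -0.0141  0.2228] w 0.0333 F [-0.2  0.6 -1. ]
open 27.52 [ 0.4528 -0.0141  0.2225] w 0.085 F [ 0.2  0.2 -0.2]
up 28.59 [ 0.4522 -0.014   0.3591] w 0.0856 F [-0.9  0.1  0.4]
away 31.05 [ 0.2501 -0.4999  0.405 ] w 0.0854 F [ 0.9 -0.4  0.3]
drop top z 0.1068 0.1105 top xy [0.0005 0.0014] extent [-0.015  -0.0159] [0.0176 0.0181]
soap top z 0.0321 0.0366 top xy [0.0008 0.0011] extent [-0.0245 -0.0366] [0.0257 0.0383]
flac top z 0.1086 0.1115 top xy [ 0.0001 -0.0017] extent [-0.0144 -0.0277] [0.0145 0.0252]
var [0.4414 0.154  0.077 ]
carton [ 0.5832 -0.1302  0.0389]
cap [ 0.596  -0.2441  0.0891]
```

View pics/t9.png

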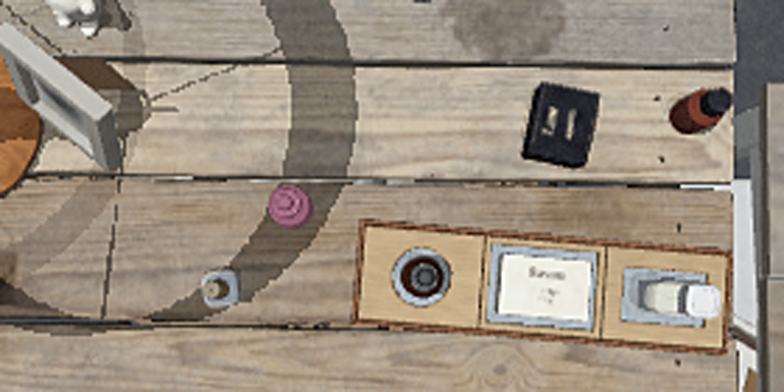

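View pics/s9.png

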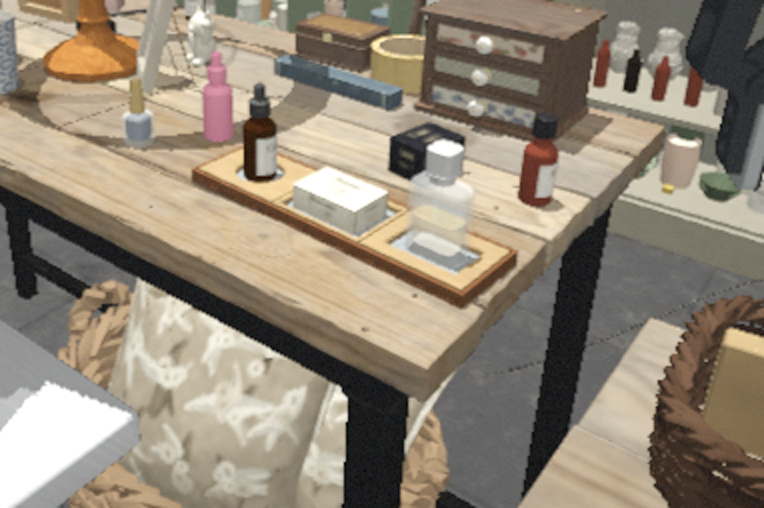

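All three stand in their pockets: dropper (260,150), soap (340,205) and flacon (442,215) in the scene view. Their tops measure about 7 mm higher than on the table, as the pocket floors predict, and they are within 2 mm of centre. The items to be left alone have not moved.

```bash
python3 -c "
from station import bot
bot.close_job();print(bot.get_state()['clock'])"
```

```text
the job is handed in; nothing more can be done
the job is handed in; nothing more can be done
```

The gift set is packed and handed in. I placed the soap, then the flacon, then the dropper bottle, each in its own pocket, at about 31 s on the clock.

- **Fit:** In the last depth check each piece was within 2 mm of its pocket centre. Tops were at about 32 mm (soap), 109 mm (flacon) and 107 mm (dropper), against 33, 110 and 111 mm expected when fully seated. The dropper's median reads low because its bulb is rounded; its highest reading was 110.5 mm. Both bottles looked upright in the pictures.
- **Left alone:** The carton, screw-cap bottle and nail varnish measured within 0.3 mm of where they started. The pink decoy looked undisturbed in the pictures.
- **Forces:** The wrist force stayed below 6 N in every reading I took, and the arm was clear of everything at hand-in.

No check failed. The only disagreement was the flacon's starting angle, 6° from its shoulder against about 10° from its outline and stopper. I used 9.5°, and the jaws closed squarely on it.

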